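# Seat the lantern's keyed candle plate

### The job

The round candle plate of the tealight lantern sits raised on its base, turned the wrong way round. Without lifting it off, turn the plate with a fingertip until the notch in its rim stands over the key pin of the base, then press it down until it is fully home and level, and let go. Leave the other things on the ledge where they stand.

Things in the scene. Friction and masses are not known exactly. Their poses are not given: they have to be found in the camera images.
- lantern_base: Fixed round chrome lantern base, 160 mm across, 14 mm thick. Origin: centre of its underside, on the ledge; z up; its key pin stands towards its +x. A square rubber seat (58 mm) in its middle carries the candle plate.
- pin_top (a point): Point on top of the key pin, 50 mm from the base's axis and 32 mm above the ledge. The pin is an upright chrome block with flat sides: 8 mm wide, 22 mm long in the radial direction (46 to 68 mm from the axis), so its outer end shows beyond the plate's rim.
- seat (a joint): How far the seat under the plate is pressed down: 0 raised (as at the start, plate's underside 34 mm above the ledge), 0.009 m fully down (25 mm above the ledge). It slides straight down, held by friction: a push of about 5 to 6 N on the plate moves it, and it does not spring back.
- plate: Loose plain brass candle plate: disc 112 mm across, 8 mm thick, about 0.22 kg, lying on the seat. A boss under its middle sits in a hole of the seat: it stays centred on the base's axis (within 1 mm), turns either way with light friction and stays where left. Origin: centre of the disc's underside; z up; +x points to the rim notch. Three prongs stand on it; the middle between them is flat and free.
- notch (a point): Middle of the notch, 50 mm from the plate's axis, level with the plate's top face. The notch is open to the rim, 14 mm deep radially (42 to 56 mm from the axis), about 16 mm wide. Raised, the plate's underside passes 2 mm over the pin; pressed with the notch not over the pin, it stops on the pin.
- prong1 (a point): Centre of the top end of a prong of the candle plate: upright round rod, 8 mm thick, 22 mm tall above the plate's top face, 36 mm from the plate's axis, 60 degrees counter-clockwise from the notch as seen from above.
- prong2 (a point): Centre of the top end of a prong of the candle plate: upright round rod, 8 mm thick, 22 mm tall above the plate's top face, 36 mm from the plate's axis, 180 degrees counter-clockwise from the notch as seen from above.
- prong3 (a point): Centre of the top end of a prong of the candle plate: upright round rod, 8 mm thick, 22 mm tall above the plate's top face, 36 mm from the plate's axis, 300 degrees counter-clockwise from the notch as seen from above.
- tealight1: Bystander: loose aluminium tealight, 38 mm across, 15 mm tall, close beside the base. Origin: centre of its underside.
- tealight2: Bystander: a second tealight like the first, also close beside the base.
- coaster_a: Bystander: round hard-silicone coaster (mustard), 96 mm across, 8 mm thick. Origin: centre of its underside.
- coaster_b: Bystander: round hard-silicone coaster (teal), 96 mm across, 8 mm thick. Origin: centre of its underside.
- doll: Bystander: wooden nesting doll, 66 mm across, 113 mm tall. Origin: centre of its underside.
- jug: Bystander: mint ceramic jug, 96 mm across without its handle, 125 mm tall. Origin: centre of its underside.
- clip_box: Bystander: closed grey plastic hair clip box, 73 x 103 mm, 39 mm tall. Origin: centre of its underside.
There are look-alikes about, which are no part of the job. Of the things that look like the plate, the smallest one is meant. Of the things that look like the lantern_base, the larger one is meant.

How it is judged:
By the outcome, as a careful person would: the job done as asked, in the order asked, and still so for the second after the job is handed in, with the robot touching nothing.
It also fails if it takes over 48 s, if anything falls off the work surface, if the arm or the gripper's body presses on something with over 40 N, if the wrist force passes 120 N, or if a joint passes its speed limit or range.

### The arm

A 6-joint arm with a two-finger parallel gripper is mounted at the origin on the work surface. World frame = base frame: x ahead of the robot, y to its left, z up, the work surface at z = 0. Lengths are in mm, angles in degrees, forces in N, time in s.
With the tool pointing down it reaches from about 325 to 925 mm from the base axis. Payload 3.1 kg.
Tool frame: the origin (TCP) lies at the very end of the fingers, on their centre line; the grasp point (between the pads) lies grasp_offset behind it (grasp_offset is the distance from the TCP to the grasp point, in mm); z points along the fingers, y is the line along which they close (so a half turn about z gives the same grasp; the last joint's range is limited). The gripper opens to 85 mm and grips with 20 to 120 N. Pads are 22 mm wide; open, the fingers measure 114 mm over their backs; the gripper's body (76 mm by 85 mm) begins 54 mm behind the grasp point. The pads swing forward as they close: fully open they stand 13 mm farther back than shut.
Start: joints at [69.202, 12.427, 92.441, -0, 75.132, -6.429], TCP at [155.092, 605.463, 231.3] pointing down, gripper open.
Joint ranges: [-157.48, 157.48], [-44.54, 120.13], [17.64, 146.25], [-64.5, 244.5], [7.68, 150.69], [-147.95, 147.95]. Speed limits (degrees/s): [159.86, 159.86, 180, 180, 180, 180].

### API

Orientations are given as [roll, pitch, yaw] about the fixed x, y, z axes, in that order (R = Rz(yaw) Ry(pitch) Rx(roll)).
In Python, from station import * gives the robot as it stands. Calls block until the motion is done:
- goto(position, orientation): joint-space move of the TCP to a pose.
- move_l(position, attitude=None, speed=150): straight line of the TCP; attitude=None keeps the orientation; speed is the mean speed in mm/s.
- move_j(angles): joint-space move.
- grip(opening, squeeze=None): finger opening in mm; squeeze is the grip in N (None keeps the last); returns when the fingers have stopped.
- wait(seconds).
- solve_ik(position, orientation): joint angles nearest the present ones, or None.
- get_obs(): the state.
- get_image(name): name is "scene" or "top" or "wrist"; returns the picture (480x640x3 uint8, red, green, blue); there is no depth.
- get_calibration(name): a dict with "fx", "fy", "cx", "cy" (pixels), "D" ([k1, k2, p1, p2, k3] as OpenCV has them; the pictures are not rectified), "R" (3x3) and "t" (3): a world point X has camera coordinates R X + t; the wrist camera has in their place "mount" (4x4, takes a point from camera to tool coordinates, whose origin is the TCP and whose axes are the flange's). Camera axes: x right, y down, z forward; pixel columns grow to the right and rows downward; lengths in mm; the calibration is good to about 2 mm. A picture is of the moment at which its call begins: read the wrist's pose just before it. get_calibration takes no time and is no camera call.
A pose or a line that the arm cannot do raises Unreachable and nothing moves.
- sign_off(): hands the job in; it is judged then, once.
Trained networks look in the newest picture that a camera, given by its name, has taken for a name from the list of things; names that differ only in an ending like _2 or _b are one class to them, and where a whole thing is asked for, a point or a joint stands for the part that bears it (a point fixed in the world has none). Each returns a list of dicts, best first, with "score" (0 to 1); they miss things now and then, are a little off and sometimes report something else, mostly with a low value. They report only what shows in the picture. A call takes as long as a camera call. They do not tell look-alikes from the thing itself.
- spot_in(name, camera): "extent" ([centre column, centre row, width, height] in pixels, round what is visible of it).
- regions_of(name, camera): "region" (480x640 bool, what is visible of it) and "extent" ([centre column, centre row, width, height] in pixels, round what is visible of it).
The state is a dict: "t": time; "joint_pos": joint angles; "qvel": joint speeds; "effort": joint torques, N m; "tcp_pos": TCP position; "ee_rot": TCP orientation; "wrist_force": force on the tool from outside, world axes, zero at the start; "moment": the same for the moment, N m; "grip_width": finger opening in mm; "grip_force": force on a finger pad.
Only numpy, scipy, OpenCV 4.12 (cv2) and the standard library are available. Lean on these libraries where they do the work, as an engineer would, in place of code of your own. Each camera call takes 0.05 s, during which the arm holds its last target. There are 200 camera calls.

## Working session

There is one attempt and no reset: what is moved stays moved. The work goes in short steps, each a Python script; the robot and the scene stay as the last script left them, time stands still between calls to the robot, and variables do not carry over. Pictures are saved under pics/ and viewed, at most 10 in all, crops included, and the job is handed in when it is done.

```bash
mkdir -p pics; ls
python3 - <<'E'
from station import *
import cv2,numpy as np
ims=[]
for c in("scene","top"):
    im=get_image(c); cv2.imwrite(f"pics/{c}0.png",im[...,::-1])
    for n in("plate","lantern_base","prong1","notch","pin_top"):
        print(c,n,[(round(d["score"],2),np.round(d["extent"]).tolist()) for d in spot_in(n,c)][:5])
    print(get_calibration(c))
print(get_obs()["t"])
E
```

```text
pics
scene plate [(0.85, [336.0, 225.0, 60.0, 42.0]), (0.83, [464.0, 267.0, 77.0, 59.0]), (0.69, [233.0, 260.0, 82.0, 61.0])]
scene lantern_base [(0.72, [336.0, 241.0, 73.0, 42.0]), (0.57, [273.0, 196.0, 44.0, 28.0])]
scene prong1 [(0.72, [234.0, 262.0, 82.0, 59.0]), (0.66, [464.0, 268.0, 80.0, 61.0]), (0.63, [337.0, 224.0, 58.0, 39.0])]
scene notch [(0.96, [463.0, 265.0, 82.0, 60.0]), (0.79, [338.0, 226.0, 55.0, 40.0]), (0.77, [232.0, 261.0, 80.0, 63.0])]
scene pin_top [(0.95, [334.0, 242.0, 77.0, 48.0]), (0.6, [271.0, 197.0, 51.0, 32.0])]
{'fx': 524.5418520486967, 'fy': 524.5418520486967, 'cx': 318.20488066957216, 'cy': 237.57428793178278, 'D': array([0.04611912, 0.        , 0.        , 0.        , 0.        ]), 'R': array([[ 0.61573647,  0.7877679 ,  0.01703897],
       [ 0.55401067, -0.41744741, -0.72028455],
       [-0.56030418,  0.45294524, -0.69346942]]), 't': array([-354.67539433, -274.71707673, 1389.53305763])}
top plate [(0.71, [283.0, 263.0, 54.0, 52.0]), (0.7, [387.0, 283.0, 72.0, 75.0]), (0.56, [221.0, 160.0, 70.0, 65.0])]
top lantern_base [(0.96, [283.0, 264.0, 75.0, 72.0]), (0.63, [304.0, 353.0, 50.0, 50.0])]
top prong1 [(0.87, [221.0, 162.0, 74.0, 71.0]), (0.86, [283.0, 260.0, 54.0, 52.0]), (0.67, [386.0, 284.0, 70.0, 74.0])]
top notch [(0.85, [223.0, 161.0, 67.0, 70.0]), (0.73, [385.0, 284.0, 75.0, 73.0]), (0.69, [281.0, 262.0, 52.0, 52.0])]
top pin_top [(0.74, [285.0, 263.0, 71.0, 77.0]), (0.67, [304.0, 354.0, 48.0, 51.0]), (0.18, [283.0, 262.0, 56.0, 53.0])]
{'fx': 473.6832084355095, 'fy': 473.6832084355095, 'cx': 307.9319855663833, 'cy': 240.0580911702491, 'D': array([-0.00956117,  0.        ,  0.        ,  0.        ,  0.        ]), 'R': array([[-0.02158377, -0.99940986, -0.02672228],
       [-0.98850876,  0.025333  , -0.14902571],
       [ 0.14961472,  0.02319867, -0.98847218]]), 't': array([ 28.71918159, 583.00424249, 950.55339277])}
0.6
```

View pics/top0.png

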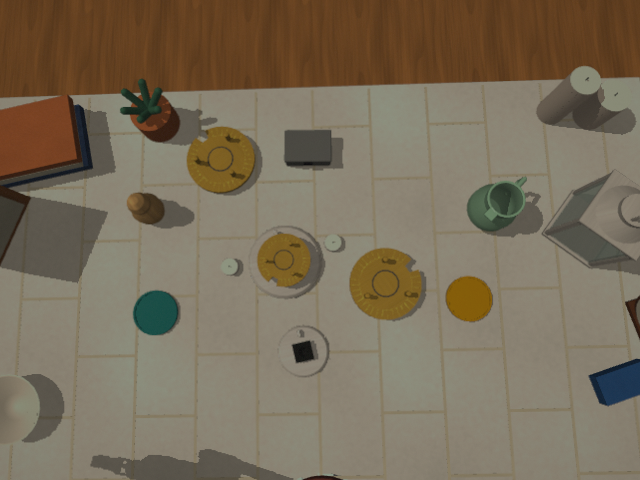

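View pics/scene0.png

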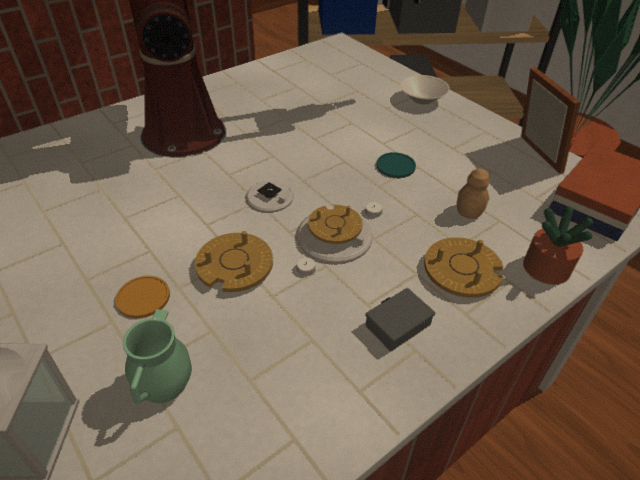

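Candidates for the plate (top view): (283,262), which is the smallest and sits on a base, (387,283) and (221,160). Candidates for the base: (283,264), which is larger, and (304,353). I choose the plate and base at (283,262) and will check them in a wrist close-up.

```bash
cat > h.py <<'E'
from station import *
import cv2,numpy as np
from scipy.spatial.transform import Rotation as Ro
def cam(name,obs=None):
    c=get_calibration(name); K=np.array([[c["fx"],0,c["cx"]],[0,c["fy"],c["cy"]],[0,0,1.]])
    if "mount" in c:
        T=np.eye(4); T[:3,:3]=Ro.from_euler("xyz",obs["ee_rot"],degrees=True).as_matrix(); T[:3,3]=obs["tcp_pos"]
        W=np.linalg.inv(T@np.array(c["mount"])); return K,c["D"],W[:3,:3],W[:3,3]
    return K,c["D"],np.array(c["R"]),np.array(c["t"])
def unproj(px,z,C):
    K,D,R,t=C; u=cv2.undistortPoints(np.array([[px]],float),K,D)[0,0]
    d=R.T@np.r_[u,1]; o=-R.T@t; return o+d*(z-o[2])/d[2]
def proj(X,C):
    K,D,R,t=C; return cv2.projectPoints(np.atleast_2d(np.array(X,float)),R,t,K,D)[0][:,0]
E
python3 - <<'E'
from h import *
o=get_obs();print(o["ee_rot"],o["wrist_force"]); print(get_calibration("wrist"))
T=cam("top")
for n,p,z in(("base",(284,263.5),10),("plate",(283,261.5),42),("smallbase",(304,353),10),("tl",(231,267),15),("tl",(333.5,243),15)): print(n,unproj(p,z,T).round(1))
E
```

```text
[1.79996362e+02 6.03480371e-04 1.65629392e+02] [ 1.18654826 -0.2207193  -0.136883  ]
{'fx': 423.06972943945584, 'fy': 423.06972943945584, 'cx': 321.9537208971774, 'cy': 236.23744628541763, 'D': array([-0.08785657,  0.        ,  0.        ,  0.        ,  0.        ]), 'mount': array([[-4.76861932e-04, -9.45934435e-01, -3.24357544e-01,
         8.30388978e+01],
       [ 9.99999886e-01, -4.52493682e-04, -1.50551522e-04,
        -1.34573886e+00],
       [-4.35786985e-06, -3.24357579e-01,  9.45934544e-01,
        -1.42709990e+02],
       [ 0.00000000e+00,  0.00000000e+00,  0.00000000e+00,
         1.00000000e+00]])}
base [538.8  68.5  10. ]
plate [539.8  68.2  42. ]
smallbase [349.2  29.2  10. ]
tl [533.5 182.6  15. ]
tl [580.1 -39.4  15. ]
```

Run:
```python
from h import *
goto([590,68,200],[180,0,180]); grip(0)
o=get_obs(); im=get_image("wrist"); C=cam("wrist",o)
np.savez("w1.npz",K=C[0],D=C[1],R=C[2],t=C[3],im=im); cv2.imwrite("pics/w1.png",im[...,::-1])
for n in("plate","lantern_base"): print(n,[(round(d["score"],2),np.round(d["extent"]).tolist()) for d in spot_in(n,"wrist")][:3])
print(o["t"],o["joint_pos"],o["tcp_pos"],proj([[539,68,42]],C))
```

```text
plate [(0.87, [467.0, 387.0, 157.0, 133.0]), (0.85, [324.0, 145.0, 159.0, 157.0]), (0.75, [70.0, 89.0, 140.0, 178.0])]
lantern_base [(0.91, [322.0, 138.0, 204.0, 205.0])]
3.825 [-1.98927989e-01  1.02964533e+01  9.84154063e+01  5.79330016e-04
  7.12867928e+01 -9.01942523e+01] [590.00905298  67.95484882 200.01093953] [[324.10677387 140.69709179]]
```

View pics/w1.png

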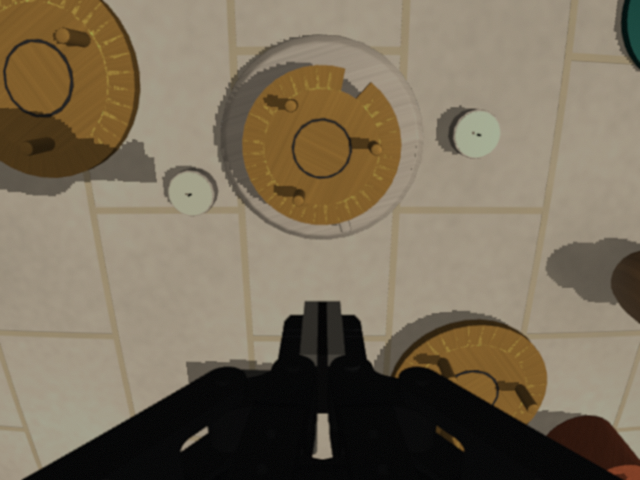

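```bash
cat >> h.py <<'E'
def rect(name,z,im,C,c,half=90,s=3.2):
    # orthographic rectification at height z: column=+y, row=+x
    n=int(2*half*s); g=(np.arange(n)-n/2)/s
    X,Y=np.meshgrid(c[0]+g,c[1]+g,indexing="ij")
    p=proj(np.stack([X,Y,np.full_like(X,z)],-1).reshape(-1,3),C).reshape(n,n,2).astype(np.float32)
    return cv2.remap(im,p[...,0],p[...,1],cv2.INTER_CUBIC)
E
python3 - <<'E'
from h import *
d=np.load("w1.npz"); C=(d["K"],d["D"],d["R"],d["t"])
im=rect("",42,d["im"],C,(540,68))
cv2.imwrite("pics/r1.png",cv2.convertScaleAbs(im[...,::-1],alpha=1.4))
E
```

```text
(no output)
```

View pics/r1.png

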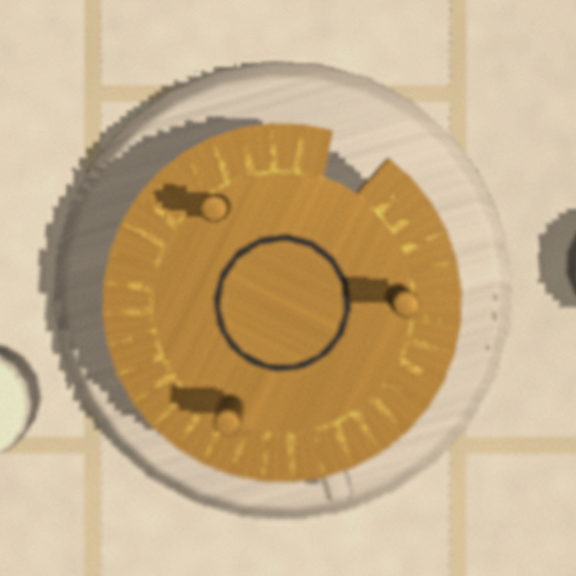

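The chosen plate is 112 mm across (confirmed), centre at crop (282,302). The notch is at crop (361,146), about 153° in world. The pin's outer end shows at crop (337,487), about 16°. I'll take an opposite-side view to cancel mount error.

Run:
```python
from h import *
goto([495,67,200],[180,0,0])
o=get_obs(); im=get_image("wrist"); C2=cam("wrist",o)
np.savez("w2.npz",K=C2[0],D=C2[1],R=C2[2],t=C2[3],im=im); print(o["t"],o["joint_pos"].round(1))
d=np.load("w1.npz"); C1=(d["K"],d["D"],d["R"],d["t"])
a=rect("",42,im,C2,(542,67),80,2.4); b=rect("",32,im,C2,(542,67),80,2.4); c=rect("",32,d["im"],C1,(542,67),80,2.4)
for nm,i,C in(("1",d["im"],C1),("2",im,C2)):
    r=rect("",42,i,C,(542,67),90,4); hsv=cv2.cvtColor(r,cv2.COLOR_RGB2HSV)
    m=((hsv[...,1]>130)).astype(np.uint8); cs=max(cv2.findContours(m,0,1)[0],key=cv2.contourArea)
    hull=cv2.convexHull(cs); (x,y),(w,h),an=cv2.fitEllipse(hull); print(nm,"plate c",542+(y-360)/4,67+(x-360)/4,w/4,h/4)
    for s in regions_of("lantern_base","wrist")[:1] if nm=="2" else []:
        q=rect("",12,s["region"].astype(np.uint8)*255,C,(542,67),110,3)
        cs=max(cv2.findContours((q>127).astype(np.uint8),0,1)[0],key=cv2.contourArea);(x,y),(w,h),an=cv2.fitEllipse(cv2.convexHull(cs)); print("base",542+(y-330)/3,67+(x-330)/3,w/3,h/3)
cv2.imwrite("pics/r2.png",cv2.convertScaleAbs(np.hstack([b,c])[...,::-1],alpha=1.4))
```

```text
6.625 [ -0.3  -1.3 110.8  -0.   70.5  89.6]
1 plate c 544.3789901733398 65.87083435058594 111.32587432861328 111.72069549560547
2 plate c 544.4670028686523 65.9124755859375 111.39386749267578 111.6690444946289
base 544.954844156901 66.00121053059895 157.2266642252604 158.0452880859375
```

View pics/r2.png

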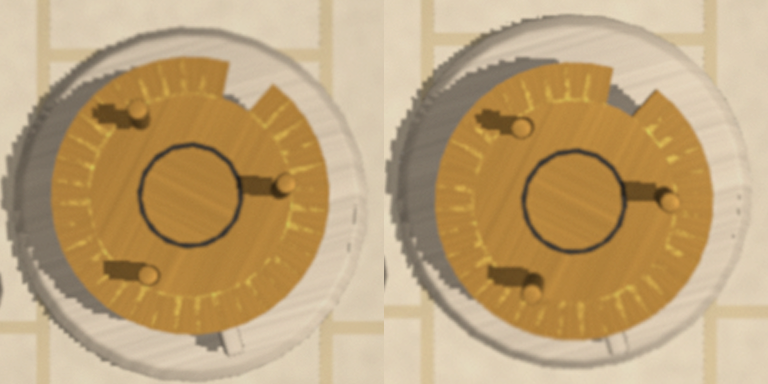

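```bash
cat >> h.py <<'E'
c0=np.array([544.4,65.9])
def P(phi,s,z,r=36):
    a=np.radians(phi); R=np.array([[np.cos(a),-np.sin(a)],[np.sin(a),np.cos(a)]])
    return [*(c0+R@[r,s]),z],[180,0,phi-180]
def st(): 
    o=get_obs(); return round(o["t"],2),np.round(o["tcp_pos"],1).tolist(),np.round(o["wrist_force"],1).tolist()
E
python3 - <<'E'
from h import *
p,r=P(333.3,27,110); goto(p,r)
p,r=P(333.3,27,48); move_l(p,speed=100); print(st())
p,r=P(333.3,18.5,48); move_l(p,speed=50); print(st())
for phi in np.linspace(333.3,204,10)[1:]:
    p,r=P(phi,18.5,48); move_l(p,r,speed=50); print(st())
o=get_obs(); im=get_image("wrist"); C=cam("wrist",o); T=get_image("top")
a=rect("",42,im,C,c0,80,2.4); b=rect("",42,T,cam("top"),c0,80,2.4)
cv2.imwrite("pics/r3.png",cv2.convertScaleAbs(np.hstack([a,b])[...,::-1],alpha=1.4))
E
```

```text
(9.76, [589.1, 73.8, 48.3], [0.8, -0.3, -0.4])
(10.07, [585.2, 65.8, 48.7], [-0.4, -0.2, -0.2])
(10.47, [583.8, 56.2, 48.2], [0.4, 0.7, -0.1])
(10.88, [579.9, 46.9, 48.0], [-0.2, 0.1, 0.7])
(11.28, [574.1, 38.7, 47.9], [0.1, 0.0, 0.5])
(11.68, [566.5, 32.1, 48.0], [0.2, 0.4, 1.5])
(12.07, [557.4, 27.7, 48.0], [-0.4, -0.5, 0.1])
(12.47, [547.5, 25.6, 48.0], [0.5, 0.1, 0.8])
(12.88, [537.4, 26.2, 48.0], [-0.5, -0.1, 0.1])
(13.28, [527.9, 29.1, 48.0], [0.5, 0.0, 0.2])
(13.68, [519.3, 34.4, 48.0], [0.1, 0.0, 0.5])
```

View pics/r3.png

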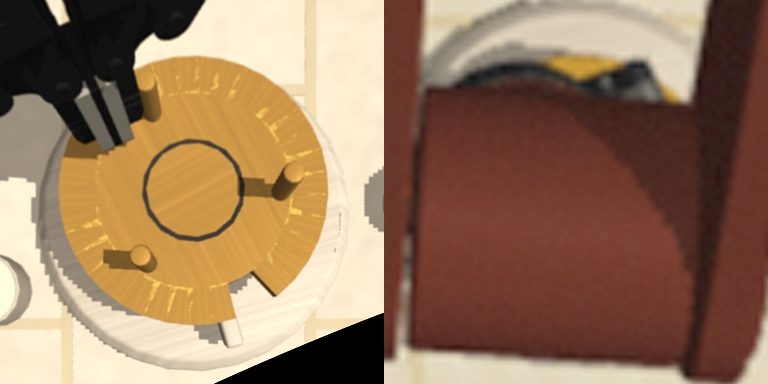

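Run:
```python
from h import *
p,r=P(192.8,18.5,48); move_l(p,r,speed=30); wait(.2); print(st())
p,r=P(192.8,24,48); move_l(p,r,speed=50); p[2]=110; move_l(p,speed=150)
goto([495,67,200],[180,0,0]); wait(.2)
o=get_obs(); im=get_image("wrist"); C=cam("wrist",o); print(st())
a=rect("",42,im,C,c0,70,4); b=rect("",32,im,C,c0,70,4)
cv2.imwrite("pics/r4.png",cv2.convertScaleAbs(np.hstack([a,b])[260:,:,::-1],alpha=1.4)[:, 120:920])
np.savez("w4.npz",a=a,b=b)
hsv=cv2.cvtColor(a,cv2.COLOR_RGB2HSV); m=(hsv[...,1]>130)
for rr in(50,53):
    th=np.arange(-30,60,.25); x=(280+4*rr*np.cos(np.radians(th))).astype(int); y=(280+4*rr*np.sin(np.radians(th))).astype(int)
    g=th[~m[x,y]]; print(rr,g.min(),g.max(),len(g)*.25)
```

```text
(14.39, [513.5, 39.9, 48.0], [0.6, -0.2, -0.1])
(15.94, [493.7, 66.7, 197.8], [-0.3, 0.0, 0.4])
50 9.0 28.0 19.25
53 8.5 28.25 20.0
```

View pics/r4.png

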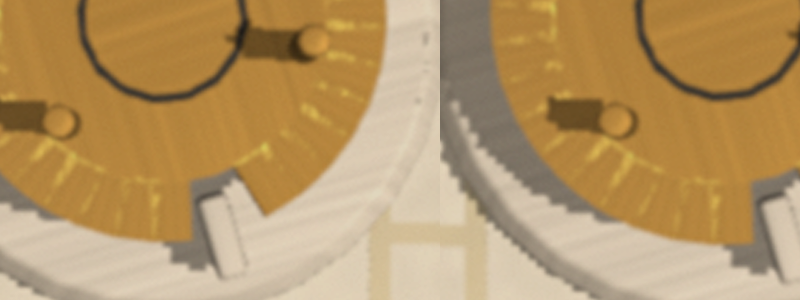

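The notch spans 9–28°, so its middle is at 18.5° against the pin at 16.3°, and the pin (crop ≈(218,235)) stands inside the gap. I'll nudge it 2° more, check it numerically, then press.

Run:
```python
from h import *
p,r=P(190.6,24,90); goto(p,r); p[2]=48; move_l(p,speed=100)
p,r=P(190.6,18.5,48); move_l(p,r,speed=30); wait(.3); print(st())
p,r=P(190.6,24,48); move_l(p,r,speed=50); p[2]=110; move_l(p,speed=150)
goto([495,67,200],[180,0,0]); wait(.4)
o=get_obs(); im=get_image("wrist"); C=cam("wrist",o)
a=rect("",42,im,C,c0,70,4); m=cv2.cvtColor(a,cv2.COLOR_RGB2HSV)[...,1]>130
th=np.arange(-30,60,.25); x=(280+200*np.cos(np.radians(th))).astype(int); y=(280+200*np.sin(np.radians(th))).astype(int)
g=th[~m[x,y]]; mid=(g.min()+g.max())/2; print(st(),g.min(),g.max(),mid)
if abs(mid-16.3)<1.7:
    goto([*c0,90],[180,0,0]); move_l([*c0,46],speed=100); wait(.2); print(st())
    z=44
    while z>24:
        move_l([*c0,z],speed=15); s=st(); print(s)
        if abs(s[2][2])>22: break
        z-=1.5
```

```text
(17.68, [512.3, 41.1, 47.9], [-0.2, -0.7, 0.5])
(19.43, [494.7, 66.8, 199.2], [0.9, 0.1, 0.8]) 7.0 25.75 16.375
(20.77, [545.2, 65.9, 47.0], [0.4, 0.5, 0.8])
(21.05, [544.3, 65.9, 43.9], [0.8, 0.5, 0.2])
(21.3, [544.2, 65.9, 42.3], [0.1, -0.3, -0.2])
(21.55, [544.5, 65.9, 41.2], [-0.4, 0.4, 2.2])
(21.8, [544.5, 65.9, 39.8], [-1.5, -0.3, 3.9])
(22.05, [544.5, 65.9, 38.2], [-1.9, 0.6, 4.2])
(22.3, [544.5, 65.9, 36.6], [-2.1, 0.4, 4.4])
(22.55, [544.5, 65.9, 35.0], [-1.4, 0.8, 3.2])
(22.8, [544.5, 65.9, 33.5], [-1.2, 0.5, 3.4])
(23.05, [544.5, 65.9, 33.0], [-3.7, 1.0, 9.0])
(23.3, [544.6, 65.9, 32.9], [-7.5, -0.4, 17.8])
(23.55, [544.7, 65.9, 32.8], [-9.9, -0.6, 26.6])
```

Moved to 33.0 mm (plate top when home) with a firm stop. Release and check.

Run:
```python
from h import *
x=get_obs()["tcp_pos"]; move_l([*c0,36],speed=40); move_l([*c0,100],speed=120)
goto([495,67,200],[180,0,0]); wait(.3)
o=get_obs(); im=get_image("wrist"); print(st())
cv2.imwrite("pics/r5.png",cv2.convertScaleAbs(rect("",33,im,cam("wrist",o),c0,90,3)[...,::-1],alpha=1.4))
```

```text
(25.43, [494.5, 66.9, 198.6], [0.1, 0.1, 0.1])
```

View pics/r5.png

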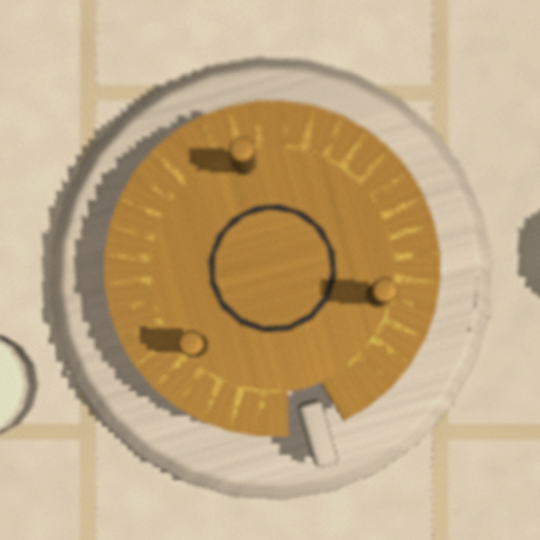

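The pin (crop ≈(318,430)) stands centred in the notch, the plate is round and level at z=33, and the tealights haven't moved.

```bash
python3 -c "
from station import *
print(sign_off())"
```

```text
the job is handed in; nothing more can be done
None
```

The plate is turned so its notch stands over the key pin, pressed fully home and level, and released; the job was handed in at about 25 s of the 48 s allowed.

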